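# Set the variable transformer to the red line and switch its output on

## Robot

A 6-joint arm with a two-finger parallel gripper is mounted at the origin on a cart in front of the work surface, level with it; the furniture and walls round the work are solid. World frame = base frame: x ahead of the robot, y to its left, z up, the work surface at z = 0. Lengths are in m, angles in rad, forces in N, time in s.
With the tool pointing down it reaches from about 0.4 to 0.925 m from the base axis. Payload 12.5 kg.
Tool frame: the origin (TCP) lies at the very end of the fingers, on their centre line; the grasp point (between the pads) lies robot.pinch_z behind it (robot.pinch_z is the distance from the TCP to the grasp point, in m); z points along the fingers, y is the line along which they close (so a half turn about z gives the same grasp; the last joint's range is limited). The gripper opens to 95 mm and grips with 3 to 60 N. Pads are 20 mm wide; open, the fingers measure 119 mm over their backs; the gripper's body (75 mm by 180 mm) begins 59 mm behind the grasp point.
Start: joints at [1.209, 0.491, 1.559, -0, 1.092, -0.106], TCP at [0.158, 0.605, 0.215] pointing down, gripper open.
Joint ranges: [-3.1, 3.1], [-0.84, 2.19], [0.05, 2.79], [-1.13, 4.28], [0.06, 2.93], [-2.69, 2.69]. Speed limits (rad/s): [2.22, 2.22, 2.79, 3.14, 3.14, 3.14].

## Interface

Orientations are given as a 3x3 rotation matrix whose columns are the frame's x, y, z axes.
In Python, from bench import robot gives the robot as it stands.
- The arm moves only by the tool carry_out, never from a script. Its argument "deltas" is a list of rows, each a list of 5 numbers: the finger opening in cm, from 0 to 9.51, then the shift along the tool's x, y, z in cm, then the turn about the tool's z in degrees. In form: [[jaw, dx, dy, dz, roll], ...]. A call has 1 to 8 rows; each row shifts and turns the commanded pose from where the row before left it, along the tool's axes as they then stand; what a row does not reach is not made up. A row lasts 1/12 s, in which the tool goes at most 41.7 mm and 7.16 degrees, less where a joint would pass 70% of its speed; a pose out of reach is approached as far as the arm can. A call with a gripper value outside its range is refused whole. The fingers move at their own pace and stop on an object; "squeeze" is the grip in N (left out, the last holds). Time passes only in rows, so rows that do not move let the fingers close. It gives the time, the measured TCP pose, the force, the opening and the grip force at its end, in the units of the state.
- robot.state(): the state, without advancing time (a new reading comes with each control period).
- robot.read_camera(name): name is "side" or "top"; returns a dict with "color" (420x560x3 uint8, blue, green, red), "fx", "fy", "cx", "cy" (pixels), "dist" ([k1, k2, p1, p2, k3] as OpenCV has them; the pictures are not rectified), "R" (3x3) and "t" (3): a world point X has camera coordinates R X + t. Camera axes: x right, y down, z forward; pixel columns grow to the right and rows downward; lengths in m; the calibration is good to about 2 mm. A picture is of the moment at which its call begins. There is no depth.
- robot.hand_in(): hands the job in; it is judged then, once.
The state is a dict: "t": time; "qpos": joint angles; "qvel": joint speeds; "joint_torque": joint torques, N m; "eef_pos": TCP position; "tcp_rot": TCP orientation; "wrist_force": force on the tool from outside, world axes, zero at the start; "ft_torque": the same for the moment, N m; "gripper_width": finger opening in m; "grasp_force": force on a finger pad.
Only numpy, scipy, OpenCV 4.12 (cv2) and the standard library are available. Lean on these libraries where they do the work, as an engineer would, in place of code of your own. Each camera call takes 0.05 s, during which the arm holds its last target. There are 200 camera calls.

## Task

A repaired board is about to be powered from the variable transformer. With the fingertips only, push the black star-shaped dial on its top clockwise until the white index line on the dial points at the red scale line, and only then press the green output button all the way down and let it spring back, leaving the dial on the red line. Do not pinch the dial between the fingers, do not shift or lift the transformer, and leave everything else on the bench where it lies.

Things in the scene. Friction and masses are not known exactly. Their poses are not given: they have to be found in the camera images.
- transformer: grey bench transformer, about 6 kg, loose on rubber feet: 230 (its x) x 180 (y) x 95 mm high; origin at the centre of its underside, z up. Front (-x: socket, terminals) faces roughly to the robot. On its black top (z = 95 mm): a white scale plate of 80 mm radius, 1.6 mm thick, with the dial at its centre (x = +28 mm, y = 0), and the green button (x = -86 mm, y = 0)
- dial (a joint): turn of the dial about its upright axis, rad, growing clockwise from above, stops at 0 and 5.236. At q the index line points at 2.618 - q from the case's +x axis, counted anticlockwise. The red line is at q = 4.538; the start is 1.7 to 3.3. Scale lines every 0.1745 rad. No spring or detents, stays where left; friction 0.2 N m (4 N at 50 mm radius)
- dial_center (a point): dial axis at the hub's top, 126 mm above the bench; x along the index line. The dial: metal skirt of 60.5 mm radius, its top 6 mm above the case's top; on it a black star knob up to 30 mm above the case: hub of 36 mm radius, five radial lobes 72 degrees apart, 24 mm wide, out to 56 mm; the gaps (38 mm wide at 50 mm radius) take a closed fingertip pair, which pushes a lobe's flank
- index_mark (a point): outer end of the dial's index line, on the skirt's rim, 60.5 mm from the axis. The index is a white line along the top of one lobe, carried on by a dark tick on the metal skirt
- red_line (a point): inner end of the red scale line, 62.5 mm from the dial's axis, 97 mm above the bench. The line is radial, 3.2 mm wide, 16 mm long, on the right of the dial and slightly to the front; the only red mark on the scale (the other lines are black)
- output_button (a joint): travel of the green button, m: 0 up, 0.006 fully down; spring return, 1.5 N to start moving, 5 N fully down
- output_button_top (a point): centre of the green button's flat top, 111 mm above the bench when up; cap 30 mm across, in a metal bezel of 46 mm whose rim is 101 mm above the bench, so the cap stands 10 mm proud and 4 mm when fully down
- flux_tin: yellow-lidded flux tin, 45 mm across, 30 mm tall; origin at the centre of its underside; leave alone
- board: loose green circuit board with white connectors, 42 x 70 x 10 mm, flat on the green towel at the left; origin under its centre; leave alone
- blue_driver: small blue screwdriver, 122 mm long, 12 mm thick, lying to the left of the transformer; origin under its middle; leave alone
- pliers: blue-handled long-nose pliers, 56 x 165 x 12 mm, lying flat; origin under their middle; leave alone
- masking_tape: roll of cream masking tape, 94 mm across, 25 mm high, lying flat; origin under its centre; leave alone

How it is judged:
By the outcome, as a careful person would: the job done as asked, in the order asked, and still so for the second after the job is handed in, with the robot touching nothing.
It also fails if it takes over 54 s, if anything falls off the work surface, if the arm or the gripper's body presses on something with over 40 N, if the wrist force passes 120 N, or if a joint passes its speed limit or range.

## Working session

There is one attempt and no reset: what is moved stays moved. The work goes in short steps, Python scripts to look and compute and a tool call to move; the robot and the scene stay as the last step left them, time stands still between calls to the robot, and variables do not carry over. Pictures are saved under pics/ and viewed, at most 10 in all, crops included, and the job is handed in when it is done.

Besides the shell and the picture viewer there is one more tool, called after "Request:" as name(argument=value, ...), one argument or row to a line, values as JSON. carry_out: Moves the arm, as the interface text tells. Its arguments: {"type":"object","properties":{"deltas":{"type":"array"},"squeeze":{"type":"number"}},"required":["deltas"]}

```bash
mkdir -p pics; ls
cat > h.py <<'E'
import numpy as np, cv2
from bench import robot
def cam(n):
    c=robot.read_camera(n); c['K']=np.array([[c['fx'],0,c['cx']],[0,c['fy'],c['cy']],[0,0,1.]]); c['d']=np.array(c['dist'],float); c['R']=np.array(c['R']); c['t']=np.array(c['t']); return c
def pix2w(c,uv,z):
    p=cv2.undistortPoints(np.array(uv,float).reshape(-1,1,2),c['K'],c['d']).reshape(-1,2)
    r=np.c_[p,np.ones(len(p))]@c['R']; o=-c['R'].T@c['t']
    return o+r*((z-o[2])/r[:,2])[:,None]
def w2pix(c,X):
    return cv2.projectPoints(np.array(X,float).reshape(-1,3),cv2.Rodrigues(c['R'])[0],c['t'],c['K'],c['d'])[0].reshape(-1,2)
E
python3 - <<'E'
from h import *
for n in('top','side'):
    c=cam(n); print(n,-c['R'].T@c['t'],c['fx']); cv2.imwrite(f'pics/{n}0.png',c['color'])
s=robot.state();print(s['t'],s['tcp_rot'],s['eef_pos'],robot.pinch_z)
E
```

```text
pics
top [ 0.38549645 -0.02910445  1.7742692 ] 485.6777374630896
side [0.42194935 1.17512481 0.99697193] 500.947853070275
0.1 [[-9.67460235e-01  2.53022855e-01 -3.58404798e-04]
 [ 2.53023089e-01  9.67459753e-01 -9.71440172e-04]
 [ 1.00945651e-04 -1.03051443e-03 -9.99999464e-01]] [0.15803134 0.60446144 0.21410583] 0.0188
```

View pics/top0.png

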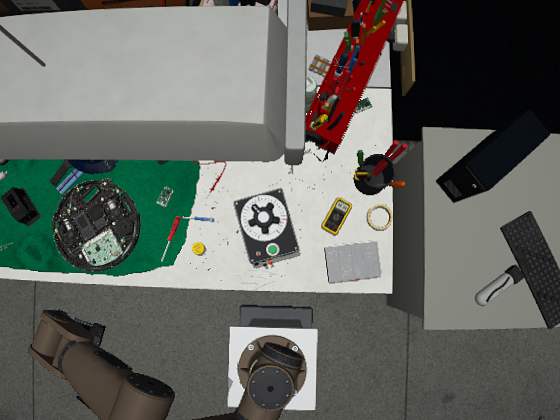

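View pics/side0.png

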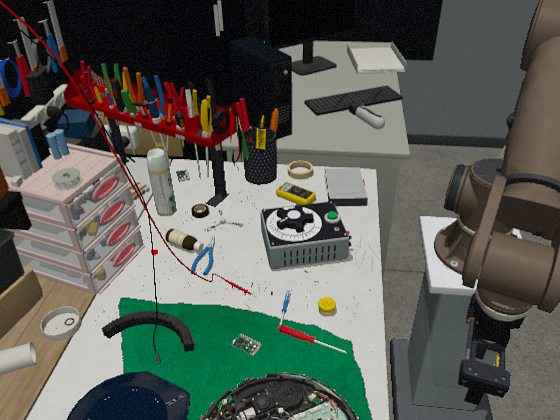

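The top view shows the transformer with dial near (264,216) and green button near (273,250). The side view shows it from the left with dial near (297,222). I'll crop and enlarge both.

Run:
```python
from h import *
c=cam('top'); im=c['color']
a=cv2.resize(im[180:275,225:310],None,fx=6,fy=6,interpolation=cv2.INTER_CUBIC)
cv2.imwrite('pics/t1.png',a)
s=cam('side')['color'];cv2.imwrite('pics/s1.png',cv2.resize(s[190:275,250:365],None,fx=6,fy=6,interpolation=cv2.INTER_CUBIC))
h=cv2.cvtColor(im,cv2.COLOR_BGR2HSV)
m=cv2.inRange(h,(50,80,60),(90,255,255)); m[:,:225]=0;m[:,310:]=0;m[:180]=0;m[275:]=0
M=cv2.moments(m);g=[M['m10']/M['m00'],M['m01']/M['m00']];print('green',g,pix2w(c,g,.111))
```

```text
green [272.3137254901961, 249.2156862745098] [[0.43001706 0.00510289 0.111     ]]
```

View pics/t1.png

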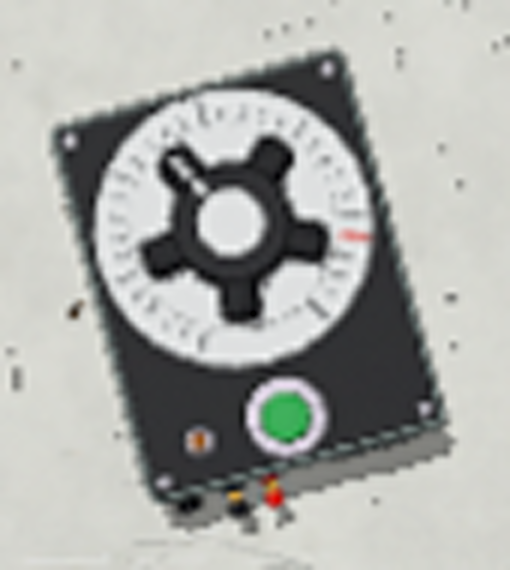

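View pics/s1.png

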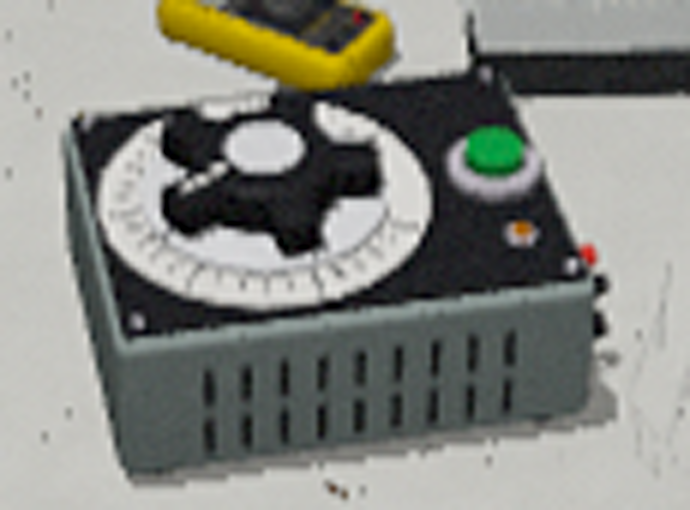

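The top crop shows the hub at (231,222), plate centre (234,228), the index lobe tip up-left at (175,153), the red line (341–370,236) and the button (285,416). The side crop agrees: the index points to the far left.

```bash
cat >> h.py <<'E'
def crop2pix(p,x0=225,y0=180,f=6): return (np.array(p,float)+.5)/f-.5+[x0,y0]
E
python3 - <<'E'
from h import *
c=cam('top')
hub=pix2w(c,crop2pix([[231,222]]),.126)[0]; pl=pix2w(c,crop2pix([[234,228]]),.0966)[0]
idx=pix2w(c,crop2pix([[205,190],[175,153]]),.125); red=pix2w(c,crop2pix([[341,235],[370,238]]),.0966)
b=pix2w(c,crop2pix([[285,416]]),.111)[0]
print(hub,pl,b,np.linalg.norm(pl-b)); 
cen=(hub+pl)[:2]/2
v=cen-b[:2]; yaw=np.arctan2(v[1],v[0]); print('yaw',yaw,'cen',cen)
an=lambda p:np.arctan2(p[1]-cen[1],p[0]-cen[0])
for p in idx: print('idx q',2.618-(an(p)-yaw),np.linalg.norm(p[:2]-cen))
for p in red: print('red q',2.618-(an(p)-yaw),np.linalg.norm(p[:2]-cen))
cs=pix2w(c,crop2pix([[55,128],[338,50],[445,425],[150,497]]),.095); print(cs)
s=cam('side'); print(w2pix(s,[[*cen,.126],[*b[:2],.111]]))
st=robot.state();print(st['qpos'])
E
```

```text
[0.53989961 0.03901332 0.126     ] [0.5392088  0.03839918 0.0966    ] [0.43101884 0.00591551 0.111     ] 0.1138754393187329
yaw 0.29340087910238705 cen [0.5395542  0.03870625]
idx q 2.2064230262111106 0.024158996903708572
idx q 2.2064550480966036 0.05151380046334019
red q 4.530251557621187 0.06233462996808217
red q 4.537224411138272 0.07916979955919427
[[ 0.59541239  0.14438167  0.095     ]
 [ 0.64484177 -0.01938031  0.095     ]
 [ 0.42844216 -0.08580687  0.095     ]
 [ 0.38300149  0.08266951  0.095     ]]
[[293.96737646 213.58997656]
 [332.20706506 213.16018304]]
[ 1.20940838e+00  4.91161297e-01  1.55903614e+00 -1.36536007e-05
  1.09171878e+00 -1.05605058e-01]
```

Request:
carry_out(
  deltas=[
    [0,-2.25,-2.08,0,0],
    [0,-2.25,-2.08,0,0],
    [0,-2.25,-2.08,0,0],
    [0,-2.25,-2.08,0,0],
    [0,-2.25,-2.08,0,0],
    [0,-2.25,-2.08,0,0],
    [0,-2.25,-2.08,0,0],
    [0,-2.25,-2.08,0,0],
  ],
  squeeze=20,
)

```text
t: 0.97
eef_pos: [0.2907, 0.3969, 0.2147]
tcp_rot: [[-0.968, 0.253, 0.0], [0.253, 0.968, 0.0], [-0.0, 0.0, -1.0]]
wrist_force: [0.7, 0.3, 0.0]
gripper_width: 0.0469
grasp_force: 0.0
```

Request:
carry_out(
  deltas=[
    [0,-2.25,-2.08,0,0],
    [0,-2.25,-2.08,0,0],
    [0,-2.25,-2.08,0,0],
    [0,-2.25,-2.08,0,0],
    [0,-2.25,-2.08,0,0],
    [0,-2.25,-2.08,0,0],
    [0,-2.25,-2.08,0,0],
    [0,-2.25,-2.08,0,0],
  ],
)

```text
t: 1.63
eef_pos: [0.4228, 0.1902, 0.2148]
tcp_rot: [[-0.967, 0.253, 0.0], [0.253, 0.967, 0.0], [-0.0, 0.0, -1.0]]
wrist_force: [-0.6, 0.7, -0.3]
gripper_width: 0.0005
grasp_force: 0.0
```

Request:
carry_out(
  deltas=[
    [0,-2.25,-2.08,0,0],
    [0,-2.25,-2.08,0,0],
    [0,-2.25,-2.08,0,0],
    [0,-2.25,-2.08,0,0],
    [0,-2.25,-2.08,0,0],
    [0,-2.25,-2.08,0,0],
    [0,-2.25,-2.08,0,0],
    [0,-2.25,-2.08,0,0],
  ],
)

```text
t: 2.3
eef_pos: [0.5549, -0.0164, 0.2147]
tcp_rot: [[-0.967, 0.253, 0.0], [0.253, 0.967, 0.0], [-0.0, 0.0, -1.0]]
wrist_force: [-0.4, 0.7, 0.2]
gripper_width: 0.0005
grasp_force: 0.0
```

Request:
carry_out(
  deltas=[
    [0,0,0,0,0],
    [0,0,0,0,0],
    [0,0,0,0,0],
  ],
)

```text
t: 2.55
eef_pos: [0.5538, -0.0147, 0.2144]
tcp_rot: [[-0.967, 0.253, -0.001], [0.253, 0.967, 0.0], [0.001, 0.0, -1.0]]
wrist_force: [-0.6, 0.5, 0.9]
gripper_width: 0.0004
grasp_force: 0.0
```

Request:
carry_out(
  deltas=[
    [0,0,0,1.6,0],
    [0,0,0,1.6,0],
    [0,0,0,1.6,0],
    [0,0,0,1.6,0],
    [0,0,0,1,0],
    [0,0,0,0,0],
    [0,0,0,0,0],
  ],
)

```text
t: 3.13
eef_pos: [0.5541, -0.0143, 0.1408]
tcp_rot: [[-0.968, 0.252, -0.0], [0.252, 0.968, 0.0], [0.0, 0.0, -1.0]]
wrist_force: [0.3, 0.4, 0.5]
gripper_width: 0.0005
grasp_force: 0.0
```

Run:
```python
from h import *
s=cam('side')['color'];t=cam('top')['color']
f=lambda a:cv2.resize(a,(390,360),interpolation=cv2.INTER_CUBIC)
cv2.imwrite('pics/s2.png',np.hstack([f(s[170:260,250:348]),f(t[180:270,220:318])]))
```

```text
(no output)
```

View pics/s2.png

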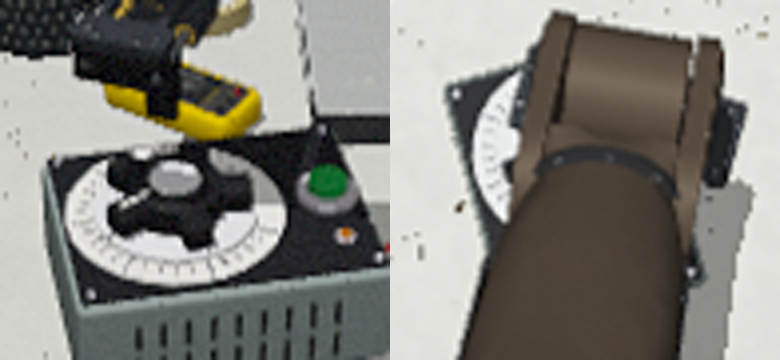

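The side crop shows the closed tip at (160,115), above the far gap beyond the hub at (178,175). I'm lowering it into that gap.

Request:
carry_out(
  deltas=[
    [0,0,-0.1,0.6,0],
    [0,0,-0.1,0.6,0],
    [0,0,0,0.6,0],
    [0,0,0,0.6,0],
    [0,0,0,0.5,0],
    [0,0,0,0.4,0],
    [0,0,0,0,0],
    [0,0,0,0,0],
  ],
)

```text
t: 3.9
eef_pos: [0.5537, -0.0168, 0.1073]
tcp_rot: [[-0.967, 0.253, -0.0], [0.253, 0.967, 0.0], [0.0, 0.0, -1.0]]
wrist_force: [0.8, 0.6, 0.1]
gripper_width: 0.0002
grasp_force: 0.0
```

Request:
carry_out(
  deltas=[
    [0,0.2,0,0,0],
    [0,0.2,0,0,0],
    [0,0.2,0,0,0],
    [0,0.27,-0.09,0,3],
    [0,0.27,-0.09,0,3],
    [0,0.27,-0.09,0,3],
  ],
)

```text
t: 4.4
eef_pos: [0.5401, -0.0161, 0.1081]
tcp_rot: [[-0.915, 0.403, 0.003], [0.403, 0.915, -0.001], [-0.003, 0.0, -1.0]]
wrist_force: [2.5, -5.8, -1.1]
gripper_width: 0.0007
grasp_force: 2.7
```

```bash
cat >> h.py <<'E'
def rel(c=(.5396,.0387),q0=2.206):
    s=robot.state();R=np.array(s['tcp_rot']);d=np.array([*c,s['eef_pos'][2]])-s['eef_pos'];C=(R.T@d)[:2]*100
    th=np.arctan2(-R[1,1],-R[0,1]) # dir of lobe if flush
    print('C',C.round(2),'q if flush',round(q0+((np.deg2rad(-103.6)-th)%(2*np.pi)),3),'F',np.round(s['wrist_force'],1),'Ftool',np.round(R.T@s['wrist_force'],1),'q',np.round(s['qpos'],2),'t',s['t'])
E
python3 -c "
from h import *
rel()"
```

```text
C [2.25 4.99] q if flush 2.384 F [ 2.5 -5.8 -1.1] Ftool [-4.6 -4.3  1.1] q [-0.15  0.51  1.88 -0.    0.75 -1.31] t 4.4
```

Request:
carry_out(
  deltas=[
    [0,0.27,-0.3,0,3],
    [0,0.36,-0.14,0,4],
    [0,0.36,-0.14,0,4],
    [0,0.36,-0.14,0,4],
    [0,0.36,-0.14,0,4],
    [0,0.36,-0.14,0,4],
    [0,0.36,-0.14,0,4],
    [0,0.36,-0.14,0,4],
  ],
)

```text
t: 5.07
eef_pos: [0.5102, -0.0097, 0.1081]
tcp_rot: [[-0.576, 0.818, 0.001], [0.818, 0.576, -0.001], [-0.002, 0.0, -1.0]]
wrist_force: [1.2, -6.1, 0.2]
gripper_width: 0.0006
grasp_force: 2.6
```

```bash
python3 -c "
from h import *
rel()"
```

```text
C [2.26 5.19] q if flush 2.926 F [ 1.2 -6.1  0.2] Ftool [-5.7 -2.6 -0.2] q [-0.15  0.48  1.95 -0.    0.71 -0.76] t 5.0667
```

Request:
carry_out(
  deltas=[
    [0,0.37,-0.14,0,4],
    [0,0.37,-0.14,0,4],
    [0,0.37,-0.14,0,4],
    [0,0.37,-0.14,0,4],
    [0,0.37,-0.14,0,4],
    [0,0.37,-0.14,0,4],
    [0,0.37,-0.14,0,4],
    [0,0.37,-0.14,0,4],
  ],
)

```text
t: 5.73
eef_pos: [0.4884, 0.0138, 0.1079]
tcp_rot: [[-0.055, 0.998, -0.001], [0.998, 0.055, -0.001], [-0.001, -0.001, -1.0]]
wrist_force: [-2.3, -6.0, 1.4]
gripper_width: 0.0001
grasp_force: 2.7
```

```bash
python3 -c "
from h import *
rel()"
```

```text
C [2.2  5.24] q if flush 3.484 F [-2.3 -6.   1.4] Ftool [-5.9 -2.7 -1.4] q [-0.11  0.45  2.   -0.    0.69 -0.16] t 5.7333
```

Request:
carry_out(
  deltas=[
    [0,0.37,-0.14,0,4],
    [0,0.37,-0.14,0,4],
    [0,0.37,-0.14,0,4],
    [0,0.37,-0.14,0,4],
    [0,0.37,-0.14,0,4],
    [0,0.37,-0.14,0,4],
    [0,0.37,-0.14,0,4],
    [0,0.37,-0.14,0,4],
  ],
)

```text
t: 6.4
eef_pos: [0.4821, 0.0449, 0.1077]
tcp_rot: [[0.482, 0.876, -0.003], [0.876, -0.482, -0.0], [-0.002, -0.003, -1.0]]
wrist_force: [-5.2, -3.4, 2.2]
gripper_width: 0.0004
grasp_force: 3.1
```

Request:
carry_out(
  deltas=[
    [0,0.37,-0.14,0,4],
    [0,0.37,-0.14,0,4],
    [0,0.37,-0.14,0,4],
    [0,0,0,0,0],
    [0,0,0,0,0],
    [0,0,0,0,0],
  ],
)

```text
t: 6.9
eef_pos: [0.4853, 0.0565, 0.1076]
tcp_rot: [[0.651, 0.759, -0.002], [0.759, -0.651, 0.0], [-0.001, -0.001, -1.0]]
wrist_force: [-4.8, -0.9, 0.6]
gripper_width: 0.0004
grasp_force: 2.1
```

Run:
```python
from h import *
rel()
s=cam('side')['color'];t=cam('top')['color']
f=lambda a:cv2.resize(a,(390,360),interpolation=cv2.INTER_CUBIC)
cv2.imwrite('pics/s3.png',np.hstack([f(s[170:260,250:348]),f(t[180:270,220:318])]))
```

```text
C [2.18 5.28] q if flush 4.248 F [-4.8 -0.9  0.6] Ftool [-3.8 -3.1 -0.6] q [-0.02  0.45  2.    0.    0.69  0.69] t 6.9
```

View pics/s3.png

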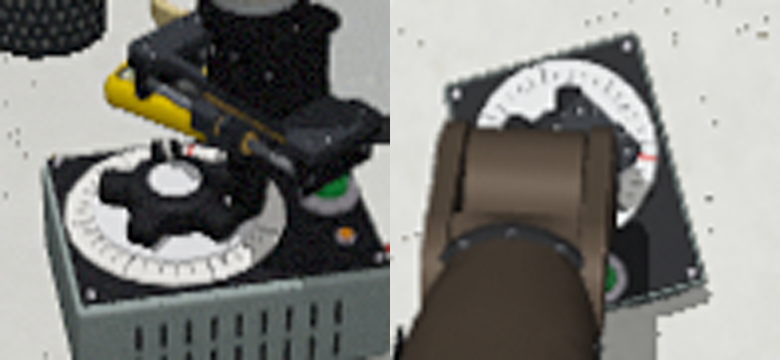

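The side crop shows the index near the far edge at (165,148), a little short of the red mark at (190,150), and the case hasn't moved. I'll push 13° further, then back off and measure.

Request:
carry_out(
  deltas=[
    [0,0.28,-0.1,0,3],
    [0,0.28,-0.1,0,3],
    [0,0.28,-0.1,0,3],
    [0,0.19,-0.07,0,2],
    [0,0.19,-0.07,0,2],
    [0,0,0,0,0],
    [0,0,0,0,0],
    [0,0,0,0,0],
  ],
)

```text
t: 7.67
eef_pos: [0.4913, 0.0681, 0.1075]
tcp_rot: [[0.805, 0.593, -0.001], [0.593, -0.805, 0.0], [-0.001, -0.001, -1.0]]
wrist_force: [-6.2, 0.2, -0.7]
gripper_width: 0.0007
grasp_force: 2.1
```

```bash
python3 -c "
from h import *
rel()"
```

```text
C [2.15 5.23] q if flush 4.475 F [-6.2  0.2 -0.7] Ftool [-4.9 -3.8  0.8] q [0.   0.46 1.98 0.   0.7  0.94] t 7.6667
```

Request:
carry_out(
  deltas=[
    [0,-0.3,0,0,0],
    [0,-0.3,0,0,0],
    [0,-0.1,0,-0.5,0],
    [0,0,0,-2,0],
    [0,0,0,-3,0],
    [0,0,0,-3,0],
    [0,0,0,-2,0],
    [0,0,0,0,0],
  ],
)

```text
t: 8.33
eef_pos: [0.488, 0.0639, 0.217]
tcp_rot: [[0.805, 0.593, 0.008], [0.593, -0.805, 0.0], [0.006, 0.005, -1.0]]
wrist_force: [-1.4, 0.4, -0.0]
gripper_width: 0.0002
grasp_force: 0.0
```

Request:
carry_out(
  deltas=[
    [0,1.6,-2.6,0,0],
    [0,1.6,-2.6,0,0],
    [0,1.6,-2.6,0,0],
    [0,1.6,-2.6,0,0],
    [0,1.6,-2.6,0,0],
    [0,1.6,-2.6,0,0],
    [0,1.6,-2.6,0,0],
    [0,1.6,-2.6,0,0],
  ],
)

```text
t: 9.0
eef_pos: [0.4658, 0.3088, 0.2125]
tcp_rot: [[0.805, 0.593, 0.0], [0.593, -0.805, 0.0], [0.0, 0.0, -1.0]]
wrist_force: [0.2, -0.5, -0.3]
gripper_width: 0.0005
grasp_force: 0.0
```

Run:
```python
from h import *
print(robot.state()['eef_pos'])
c=cam('top');cv2.imwrite('pics/t4.png',cv2.resize(c['color'][180:275,225:310],None,fx=6,fy=6,interpolation=cv2.INTER_CUBIC))
```

```text
[0.46582804 0.30877378 0.21249327]
```

View pics/t4.png

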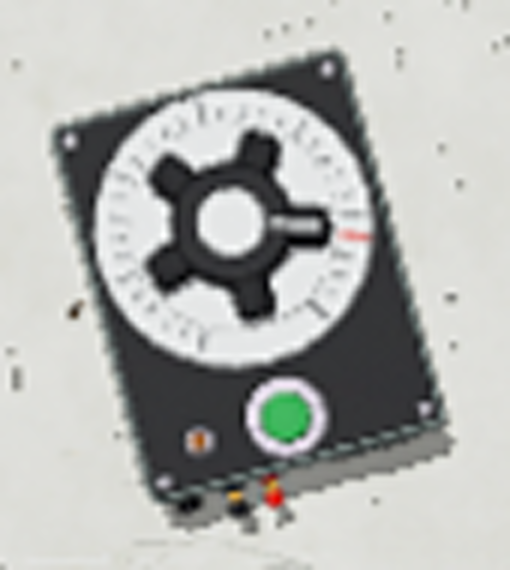

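The case hasn't moved. The index line runs (272,221)–(323,227), just short of the red line at (341–370,236). I'll measure what's left, using the five-fold phase of the knob and the index line.

```bash
cat >> h.py <<'E'
def phase(c,im,cen=(.5396,.0387)):
    th=np.deg2rad(np.arange(0,360,.5)); out=0
    for r in np.arange(.040,.053,.002):
        p=w2pix(c,np.c_[cen[0]+r*np.cos(th),cen[1]+r*np.sin(th),np.full(len(th),.125)]).astype(np.float32)
        v=cv2.remap(im.min(2).astype(np.float32),p[None,:,0],p[None,:,1],cv2.INTER_CUBIC)[0]
        v=np.minimum(v,120); out+=((120-v)*np.exp(5j*th)).sum()
    return np.angle(out)/5
def idxang(c,im,cen=(.5396,.0387),guess=-1.56,w=.2):
    th=guess+np.arange(-w,w,.005); ac=0
    for r in np.arange(.026,.050,.002):
        p=w2pix(c,np.c_[cen[0]+r*np.cos(th),cen[1]+r*np.sin(th),np.full(len(th),.1255)]).astype(np.float32)
        ac=ac+cv2.remap(im.min(2).astype(np.float32),p[None,:,0],p[None,:,1],cv2.INTER_CUBIC)[0]
    ac=np.clip(ac-np.percentile(ac,60),0,None); return (ac*th).sum()/ac.sum()
E
python3 - <<'E'
from h import *
c=cam('top');i0=cv2.imread('pics/top0.png');i1=c['color']; k=2*np.pi/5
for ce in((.5396,.0387),(.5389,.0384),(.5403,.0390)):
    a0=phase(c,i0,ce);a1=phase(c,i1,ce); b0=idxang(c,i0,ce,.705); b1=idxang(c,i1,ce)
    f=lambda a,b:a+k*round((b-a)/k)
    Y=.2934+2.618
    print('q lobes',Y-f(a0,b0),Y-f(a1,b1),'q line',Y-b0,Y-b1)
# red
p=pix2w(c,crop2pix([[341,235],[370,238]]),.0966); print([Y-np.arctan2(x[1]-.0387,x[0]-.5396) for x in p])
h=cv2.cvtColor(i1,cv2.COLOR_BGR2HSV);m=(((h[...,0]<8)|(h[...,0]>172))&(h[...,1]>60));m[:210]=0;m[225:]=0;m[:,275:]*=1;m[:,:278]=0;m[:,292:]=0
ys,xs=np.nonzero(m);w=h[ys,xs,1].astype(float);u=[(xs*w).sum()/w.sum(),(ys*w).sum()/w.sum()];x=pix2w(c,u,.0966)[0];print(u,Y-np.arctan2(x[1]-.0387,x[0]-.5396))
E
```

```text
q lobes 2.147944892381416 4.485686843320859 q line 2.143898502085592 4.482389486255341
q lobes 2.147389270659625 4.487023767943567 q line 2.151436825055641 4.4649152426414185
q lobes 2.148275035809454 4.484272598844713 q line 2.136055298156151 4.499671180403373
[np.float64(4.530989400935903), np.float64(4.537805499170412)]Traceback (most recent call last):
  File "<stdin>", line 10, in <module>
numpy._core._exceptions._UFuncOutputCastingError: Cannot cast ufunc 'multiply' output from dtype('int64') to dtype('bool') with casting rule 'same_kind'
```

Request:
carry_out(
  deltas=[
    [0,-1.6,2.6,0,0],
    [0,-1.6,2.6,0,0],
    [0,-1.6,2.6,0,0],
    [0,-1.6,2.6,0,0],
    [0,-1.6,2.6,0,0],
    [0,-1.6,2.6,0,0],
    [0,-1.6,2.6,0,0],
    [0,-1.6,2.6,0,0],
  ],
)

```text
t: 9.77
eef_pos: [0.486, 0.0619, 0.2126]
tcp_rot: [[0.806, 0.592, 0.0], [0.592, -0.806, 0.0], [0.0, 0.0, -1.0]]
wrist_force: [-0.2, 0.0, -0.0]
gripper_width: 0.0003
grasp_force: 0.0
```

Request:
carry_out(
  deltas=[
    [0,0,0,2,0],
    [0,0,0,3,0],
    [0,0,0,2,0],
    [0,0,0,1,0],
    [0,0,0,0,0],
    [0,0,0,0,0],
  ],
)

```text
t: 10.27
eef_pos: [0.4861, 0.0635, 0.1325]
tcp_rot: [[0.806, 0.592, -0.001], [0.592, -0.806, 0.0], [-0.001, -0.0, -1.0]]
wrist_force: [0.6, -0.6, 0.1]
gripper_width: 0.0003
grasp_force: 0.0
```

```bash
python3 -c "
from h import *
rel();print(robot.state()['eef_pos'])"
```

```text
C [2.84 5.16] q if flush 4.476 F [ 0.6 -0.6  0.1] Ftool [ 0.1  0.8 -0.1] q [-0.    0.41  1.97  0.    0.75  0.93] t 10.2667
[0.48613827 0.06350155 0.13251061]
```

Request:
carry_out(
  deltas=[
    [0,0,0,0.8,0],
    [0,0,0,0.8,0],
    [0,0,0,0.5,0],
    [0,0,0,0.4,0],
    [0,0.3,0,0,0],
    [0,0.2,0,0,0],
    [0,0.1,0,0,0],
    [0,0,0,0,0],
  ],
)

```text
t: 10.93
eef_pos: [0.4914, 0.0676, 0.1078]
tcp_rot: [[0.805, 0.593, 0.0], [0.593, -0.805, 0.0], [0.0, 0.0, -1.0]]
wrist_force: [-0.9, 0.4, -0.7]
gripper_width: 0.0005
grasp_force: 0.0
```

```bash
python3 -c "
from h import *
rel();print(robot.state()['eef_pos'])"
```

```text
C [2.17 5.19] q if flush 4.476 F [-0.9  0.4 -0.7] Ftool [-0.5 -0.9  0.7] q [0.   0.46 1.98 0.   0.7  0.94] t 10.9333
[0.49135806 0.06764118 0.10778473]
```

Request:
carry_out(
  deltas=[
    [0,0.1,0,0,0],
    [0,0.09,-0.03,0,1],
    [0,0.09,-0.03,0,1],
    [0,0.09,-0.03,0,1],
    [0,0,0,0,0],
    [0,0,0,0,0],
    [0,0,0,0,0],
  ],
)

```text
t: 11.52
eef_pos: [0.4933, 0.0705, 0.1076]
tcp_rot: [[0.835, 0.55, -0.0], [0.55, -0.835, 0.0], [-0.0, -0.0, -1.0]]
wrist_force: [-4.2, -1.2, 3.5]
gripper_width: 0.0004
grasp_force: 2.4
```

```bash
python3 -c "
from h import *
rel();print(robot.state()['eef_pos'])"
```

```text
C [2.12 5.2 ] q if flush 4.528 F [-4.2 -1.2  3.5] Ftool [-4.2 -1.3 -3.5] q [0.01 0.46 1.98 0.   0.7  1.  ] t 11.5167
[0.49334347 0.07046723 0.1075925 ]
```

Request:
carry_out(
  deltas=[
    [0,-0.3,0,0,0],
    [0,-0.3,0,0,0],
    [0,-0.1,0,-0.5,0],
    [0,0,0,-2,0],
    [0,0,0,-3,0],
    [0,0,0,-3,0],
    [0,0,0,-2,0],
    [0,0,0,0,0],
  ],
)

```text
t: 12.18
eef_pos: [0.4894, 0.0666, 0.2169]
tcp_rot: [[0.835, 0.55, 0.008], [0.55, -0.835, 0.0], [0.006, 0.004, -1.0]]
wrist_force: [0.4, 0.3, -0.4]
gripper_width: 0.0005
grasp_force: 0.0
```

Request:
carry_out(
  deltas=[
    [0,1.6,-2.6,0,0],
    [0,1.6,-2.6,0,0],
    [0,1.6,-2.6,0,0],
    [0,1.6,-2.6,0,0],
    [0,1.6,-2.6,0,0],
    [0,1.6,-2.6,0,0],
    [0,1.6,-2.6,0,0],
    [0,1.6,-2.6,0,0],
  ],
)

```text
t: 12.85
eef_pos: [0.4801, 0.3122, 0.2123]
tcp_rot: [[0.835, 0.55, 0.0], [0.55, -0.835, 0.0], [0.0, -0.0, -1.0]]
wrist_force: [-0.3, -0.1, -0.0]
gripper_width: 0.0002
grasp_force: 0.0
```

Run:
```python
from h import *
c=cam('top');i1=c['color'];k=2*np.pi/5;Y=.2934+2.618
a=phase(c,i1);b=idxang(c,i1,guess=-1.63);print('q',Y-(a+k*round((b-a)/k)),Y-b)
h=cv2.cvtColor(i1,cv2.COLOR_BGR2HSV);m=((h[...,0]<8)|(h[...,0]>172))&(h[...,1]>50);m[:210]=0;m[226:]=0;m[:,:279]=0;m[:,290:]=0
ys,xs=np.nonzero(m);w=h[ys,xs,1].astype(float);u=[(xs*w).sum()/w.sum(),(ys*w).sum()/w.sum()];x=pix2w(c,u,.0966)[0];print(u,'red',Y-np.arctan2(x[1]-.0387,x[0]-.5396))
cv2.imwrite('pics/t5.png',cv2.resize(i1[180:275,225:310],None,fx=6,fy=6,interpolation=cv2.INTER_CUBIC))
print(robot.state()['eef_pos'],robot.state()['tcp_rot'])
```

```text
q 4.543312392692177 4.527318733580289
[np.float64(283.9326315789474), np.float64(218.88210526315788)] red 4.5286790975725735
[0.47995353 0.31620246 0.21227231] [[ 8.34553848e-01  5.50926057e-01  5.95038097e-04]
 [ 5.50924362e-01 -8.34553228e-01  1.80467543e-03]
 [ 1.49083368e-03 -1.17827784e-03 -9.99998195e-01]]
```

View pics/t5.png

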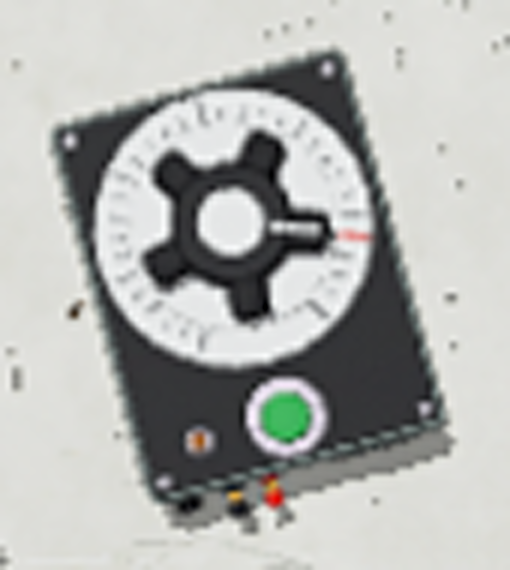

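The index line now runs straight into the red line, with measured q about 4.535–4.54 and red at 4.53–4.54. Next is the button.

Request:
carry_out(
  deltas=[
    [0,-2.12,2.32,0,0],
    [0,-2.12,2.32,0,0],
    [0,-2.12,2.32,0,0],
    [0,-2.12,2.32,0,0],
    [0,-2.12,2.32,0,0],
  ],
)

```text
t: 13.32
eef_pos: [0.455, 0.1542, 0.2123]
tcp_rot: [[0.835, 0.55, 0.0], [0.55, -0.835, 0.0], [0.0, -0.0, -1.0]]
wrist_force: [0.1, -0.7, -0.1]
gripper_width: 0.0003
grasp_force: 0.0
```

Request:
carry_out(
  deltas=[
    [0,-2.12,2.32,0,0],
    [0,-2.12,2.32,0,0],
    [0,-2.12,2.32,0,0],
    [0,-2.12,2.32,0,0],
    [0,-2.12,2.32,0,0],
    [0,0,0,0,0],
    [0,0,0,0,0],
    [0,0,0,0,0],
  ],
)

```text
t: 13.98
eef_pos: [0.4308, 0.0004, 0.2125]
tcp_rot: [[0.836, 0.549, 0.0], [0.549, -0.836, 0.0], [0.0, -0.0, -1.0]]
wrist_force: [0.7, 1.1, 0.0]
gripper_width: 0.0006
grasp_force: 0.0
```

Request:
carry_out(
  deltas=[
    [0,0.27,-0.42,2,0],
    [0,0,0,2,0],
    [0,0,0,2,0],
    [0,0,0,1.5,0],
    [0,0,0,1,0],
    [0,0,0,0.8,0],
    [0,0,0,0,0],
    [0,0,0,0,0],
  ],
)

```text
t: 14.65
eef_pos: [0.4308, 0.0059, 0.1196]
tcp_rot: [[0.835, 0.551, -0.0], [0.551, -0.835, 0.0], [-0.0, -0.0, -1.0]]
wrist_force: [0.2, 0.1, -0.4]
gripper_width: 0.0004
grasp_force: 0.0
```

Pressing slowly, watching for the hard stop.

Request:
carry_out(
  deltas=[
    [0,0,0,0.3,0],
    [0,0,0,0.3,0],
    [0,0,0,0.2,0],
    [0,0,0,0.2,0],
    [0,0,0,0.2,0],
    [0,0,0,0.1,0],
    [0,0,0,0,0],
    [0,0,0,0,0],
  ],
)

```text
t: 15.32
eef_pos: [0.4308, 0.0053, 0.1067]
tcp_rot: [[0.835, 0.55, 0.0], [0.55, -0.835, 0.0], [0.0, 0.0, -1.0]]
wrist_force: [0.4, 1.9, 4.3]
gripper_width: 0.0007
grasp_force: 2.0
```

Request:
carry_out(
  deltas=[
    [0,0,0,0.1,0],
    [0,0,0,0.1,0],
    [0,0,0,0,0],
    [0,0,0,0,0],
  ],
)

```text
t: 15.65
eef_pos: [0.4309, 0.0053, 0.1051]
tcp_rot: [[0.835, 0.55, 0.001], [0.55, -0.835, -0.0], [0.001, 0.0, -1.0]]
wrist_force: [-1.6, 1.2, 12.8]
gripper_width: 0.0001
grasp_force: 6.4
```

Request:
carry_out(
  deltas=[
    [0,0,0,0.06,0],
    [0,0,0,0,0],
    [0,0,0,0,0],
  ],
)

```text
t: 15.9
eef_pos: [0.4309, 0.0053, 0.1049]
tcp_rot: [[0.835, 0.55, 0.001], [0.55, -0.835, -0.0], [0.001, 0.001, -1.0]]
wrist_force: [-4.1, 1.3, 22.4]
gripper_width: 0.0003
grasp_force: 10.8
```

Request:
carry_out(
  deltas=[
    [0,0,0,-0.4,0],
    [0,0,0,-0.5,0],
    [0,0,0,-1.5,0],
    [0,0,0,-3,0],
    [0,0,0,-3,0],
    [0,0,0,-2,0],
    [0,0,0,0,0],
  ],
)

```text
t: 16.48
eef_pos: [0.4319, 0.0051, 0.2113]
tcp_rot: [[0.835, 0.55, 0.005], [0.55, -0.835, -0.001], [0.004, 0.004, -1.0]]
wrist_force: [-0.1, 0.3, -0.1]
gripper_width: 0.0001
grasp_force: 0.0
```

Request:
carry_out(
  deltas=[
    [0,2,-2.4,0,0],
    [0,2,-2.4,0,0],
    [0,2,-2.4,0,0],
    [0,2,-2.4,0,0],
    [0,2,-2.4,0,0],
    [0,2,-2.4,0,0],
    [0,2,-2.4,0,0],
    [0,2,-2.4,0,0],
  ],
)

```text
t: 17.15
eef_pos: [0.4584, 0.2551, 0.2071]
tcp_rot: [[0.835, 0.55, -0.001], [0.55, -0.835, -0.001], [-0.001, -0.0, -1.0]]
wrist_force: [0.7, -0.1, 0.2]
gripper_width: 0.0005
grasp_force: 0.0
```

Request:
carry_out(
  deltas=[
    [0,0,0,0,0],
    [0,0,0,0,0],
    [0,0,0,0,0],
    [0,0,0,0,0],
  ],
)

```text
t: 17.48
eef_pos: [0.4586, 0.2527, 0.2077]
tcp_rot: [[0.836, 0.549, -0.001], [0.549, -0.836, -0.0], [-0.001, -0.0, -1.0]]
wrist_force: [0.7, -1.2, -0.6]
gripper_width: 0.0004
grasp_force: 0.0
```

Run:
```python
from h import *
c=cam('top');i1=c['color'];k=2*np.pi/5;Y=.2934+2.618
a=phase(c,i1);b=idxang(c,i1,guess=-1.63);print('q',Y-(a+k*round((b-a)/k)),Y-b)
s=cam('side')['color'];f=lambda a:cv2.resize(a,(390,360),interpolation=cv2.INTER_CUBIC)
cv2.imwrite('pics/s6.png',np.hstack([f(s[190:280,255:353]),f(i1[180:270,220:318])]))
print(robot.state()['eef_pos'],robot.state()['t'])
```

```text
q 4.542995494682741 4.527334377896181
[0.45888305 0.25269667 0.20799394] 17.5833
```

View pics/s6.png

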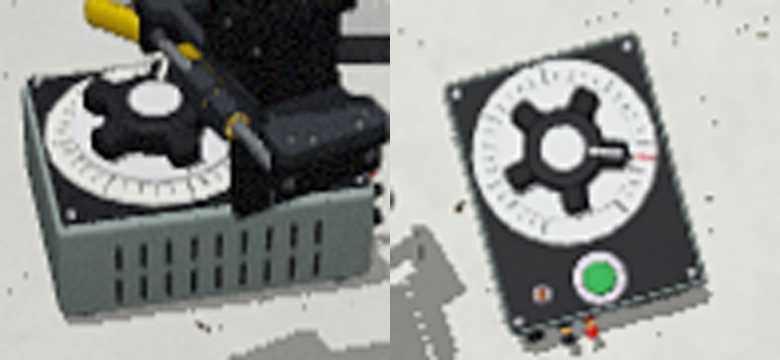

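The dial is still on the red line, with the index (588–625,152) meeting the red mark (645,157). The arm is clear and the case hasn't moved.

```bash
python3 -c "
from bench import robot
print(robot.hand_in())"
```

```text
the job is handed in; nothing more can be done
None
```

I pushed the dial clockwise with closed fingertips onto the red line (measured 4.53–4.54 rad, target 4.538), then pressed the green button to its stop and released it. The dial stayed on the line, the transformer did not move, and I handed the job in at about 17.6 s.

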